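# Clear the pressing plate and hold it level over the gluing jig

## Robot

A 6-joint arm with a two-finger parallel gripper is mounted at the origin on the work surface. World frame = base frame: x ahead of the robot, y to its left, z up, the work surface at z = 0. Lengths are in mm, angles in degrees, forces in N, time in s.
With the tool pointing down it reaches from about 350 to 850 mm from the base axis. Payload 8.1 kg.
Tool frame: the origin (TCP) lies between the finger pads; the fingertips stand 8 mm ahead of it and the grasp point (between the pads) lies 11 mm behind it (r.tip_extent is the distance from the TCP to the fingertips, in mm); z points along the fingers, y is the direction in which the jaws open and shut (so a half turn about z gives the same grasp; the last joint's range is limited). The gripper opens to 85 mm and grips with 20 to 120 N. Pads are 22 mm wide; open, the fingers measure 114 mm over their backs; the gripper's body (76 mm by 85 mm) begins 54 mm behind the grasp point. The pads swing forward as they close: fully open they stand 13 mm farther back than shut.
Start: joints at [-4.893, 7.471, 85.268, -0, 87.261, -4.893], TCP at [600.004, 0.022, 239.292] pointing down, gripper open.
Joint ranges: [-169.43, 169.43], [-51.17, 129.36], [1.28, 143.12], [-76.62, 256.62], [0, 156.53], [-152.29, 152.29]. Speed limits (degrees/s): [136.94, 136.94, 159.86, 180, 180, 180].

## Interface

Orientations are given as [roll, pitch, yaw] about the fixed x, y, z axes, in that order (R = Rz(yaw) Ry(pitch) Rx(roll)).
In Python, from bench import sensors, viewer, hand_in, r gives the robot as it stands. The module is installed in compiled form; this text tells all that it offers.
- The arm moves only by the tool move_arm, never from a script. Its argument "rows" is a list that holds one entry, the list of rows, each a list of 6 numbers: the shift along the tool's x, y, z in m, then the turn, a rotation vector about the tool's x, y, z in degrees. In form: [[[tx, ty, tz, rx, ry, rz], ...]]. A call has 1 to 20 rows; each row is the pose to reach, as a shift and turn from the pose commanded when the call began, along the tool's axes at that moment; what a row does not reach only later rows make up. A row lasts 1/10 s, in which the tool goes at most 50 mm and 8.59 degrees, less where a joint would pass 70% of its speed; a pose out of reach is approached as far as the arm can. A call with a gripper value outside its range is refused whole. "grip" is the opening, from 0 (shut) to 1 (fully open), set as the call begins (left out, the last holds). The fingers move at their own pace and stop on an object; "newtons" is the grip in N (left out, the last holds). Time passes only in rows, so rows that repeat a pose let the fingers close. It gives the time, the measured TCP pose, the force and the opening at its end, in the units of the state.
- sensors.sense(): the state, without advancing time (a new reading comes with each control period).
- viewer.snapshot(name): name is "scene" or "side" or "wrist"; returns a dict with "color" (420x560x3 uint8, red, green, blue), "camera_matrix" (3x3 intrinsics, pixels), "R" (3x3) and "t" (3): a world point X has camera coordinates R X + t. Camera axes: x right, y down, z forward; pixel columns grow to the right and rows downward; lengths in mm; the calibration is good to about 2 mm. A picture is of the moment at which its call begins. There is no depth.
- hand_in(): hands the job in, once; it reports no verdict.
The state is a dict: "time": time; "joint_pos": joint angles; "qd": joint speeds; "joint_efforts": joint torques, N m; "tool_pos": TCP position; "tcp_rot": TCP orientation; "ft_force": force on the tool from outside, world axes, zero at the start; "wrist_torque": the same for the moment, N m; "finger_gap": finger opening in mm.
Only numpy, scipy, OpenCV 4.12 (cv2) and the standard library are available. Lean on these libraries where they do the work, as an engineer would, in place of code of your own. Each camera call takes 0.05 s, during which the arm holds its last target.

## Task

Foam offcuts are lying on the pressing plate: take the plate by its bar handle at its balance point, lift it level with the three offcuts still on it, and tip it so that they slide off its open long edge into the cardboard scrap box. Then bring the plate over the gluing jig and hold it there level and still, centred on the jig and parallel to it lengthwise, a few centimetres clear above the foam blocks, and finish while still holding it. Leave the other things on the table alone.

Things in the scene. Friction and masses are not known exactly. Their poses are not given: they have to be found in the camera images.
- press: Loose pressing plate, 0.5 to 0.8 kg: bare aluminium 180 x 120 mm, 4 mm thick, with a dark bar handle along it and a heavy round steel boss (40 mm across, 36 mm high) in one back corner at x +64, y +40 mm. Origin: centre of the underside; x along the length to the boss end, y to the back (boss side), z up. Lips 16 mm high at the two short ends; long edges open, the front one at y -60 mm.
- press_grip (a point): Balance point in the middle of the handle bar's section; plate frame x +29, y +22, z +69 mm (axes as the plate's), the centre of mass straight below. Bar: 110 mm long (x -55 to +55), 12 mm wide in y, 58 to 80 mm above the underside, on a 10 mm post near each end (x -48, +48). This point is 26 mm from the bar's boss end. Grip across the 12 mm, within 20 mm of it.
- press_mid (a point): Centre of the underside of the plate (its origin), to be brought over the middle of the jig. The three offcuts lie on the front half of the plate (y negative) and slide off at a slope of about 15 to 20 degrees.
- cut_a_mid (a point): Offcut of white hard foam, a block 40 x 34 x 26 mm (14 g) lying on the plate's front half; point at its centre.
- cut_b_mid (a point): Offcut of white hard foam, a step-shaped piece 38 x 36 mm, 14 mm thick with a 26 mm high half (12 g), lying on the plate's front half; point at its centre, 12 mm above its underside.
- cut_c_mid (a point): Offcut of white hard foam, a block 30 x 42 x 20 mm (12 g) lying on the plate's front half; point at its centre.
- bin: Open cardboard scrap box, fixed, 250 mm (x) x 190 mm (y) x 70 mm high outside, walls and floor 5 mm, on the robot's right; origin at the centre of its underside, z up. An offcut counts as inside when its centre is within the walls and below the rim.
- jig: Gluing jig, fixed, on the robot's left: plywood base 220 mm (x) x 150 mm (y), 15 mm thick, with wooden fences up to 35 mm and two white foam blocks side by side (172 x 90 mm together) whose flat tops are 60 mm above the table. Origin at the centre of the underside; x along the 220 mm length.
- jig_top (a point): Centre of the jig at the height of the foam blocks' tops, 60 mm above the table.
- foam_step_mid (a point): Bystander: white foam step block 110 x 60 x 75 mm; point near its middle.
- tape_mid (a point): Bystander: roll of brown tape lying flat, 100 mm across, 45 mm high; point at its centre.
- glue_mid (a point): Bystander: white glue bottle 52 mm across, 130 mm high; point at its centre.
Not all that is in view belongs to the job. Leave any yellow look-alike of the press alone.

How it is judged (in metres and radians):
On the way, in this order (a step that is already met when the one before it is completed fails the run):
1. the plate is lifted clear of the table, level, in the gripper with all three offcuts still on it (contact force between press and the fingers above 1 N and x of cut_a_mid in the frame of press between -0.09 and 0.09 m and y of cut_a_mid in the frame of press between -0.07 and 0.06 m and z of cut_a_mid in the frame of press between 0 and 0.05 m and x of cut_b_mid in the frame of press between -0.09 and 0.09 m and y of cut_b_mid in the frame of press between -0.07 and 0.06 m and z of cut_b_mid in the frame of press between 0 and 0.05 m and x of cut_c_mid in the frame of press between -0.09 and 0.09 m and y of cut_c_mid in the frame of press between -0.07 and 0.06 m and z of cut_c_mid in the frame of press between 0 and 0.05 m and height (world z) of press_mid above 0.025 m and angle between press's own z axis and vertical below 0.15 rad), for 0.2 s.
2. all three offcuts lie in the scrap box (x of cut_a_mid in the frame of bin between -0.125 and 0.125 m and y of cut_a_mid in the frame of bin between -0.095 and 0.095 m and z of cut_a_mid in the frame of bin between -0.01 and 0.07 m and x of cut_b_mid in the frame of bin between -0.125 and 0.125 m and y of cut_b_mid in the frame of bin between -0.095 and 0.095 m and z of cut_b_mid in the frame of bin between -0.01 and 0.07 m and x of cut_c_mid in the frame of bin between -0.125 and 0.125 m and y of cut_c_mid in the frame of bin between -0.095 and 0.095 m and z of cut_c_mid in the frame of bin between -0.01 and 0.07 m), for 0.2 s.
At the end, for the whole second after the job is handed in: Offcuts in the scrap box; plate held in the fingers within 20 mm of its balance point along the handle, level within 0.1 rad, still, centred on the jig within 30 mm, parallel to it within 0.2 rad (either way round), underside 12 to 90 mm above the foam blocks, not touching the jig (all of step 2 and contact force between press and the fingers above 1 N and angle between press's own z axis and vertical below 0.1 rad and horizontal distance between press_mid and jig_top below 0.03 m and angle between the x axis of press and the x axis of jig, either way round below 0.2 rad and height (world z) of press_mid between 0.072 and 0.15 m and contact force between press and jig below 0.05 N and linear speed of press below 0.03 m/s and x of the grasp point in the frame of press_grip between -0.02 and 0.02 m); the arm keeps its last pose, push and grip.
It fails at once if the foam step block is moved more than 25 mm (distance of foam_step_mid from where it was at the start of the episode above 0.025 m).
It fails at once if the tape roll is moved more than 25 mm (distance of tape_mid from where it was at the start of the episode above 0.025 m).
It fails at once if the glue bottle is moved more than 25 mm (distance of glue_mid from where it was at the start of the episode above 0.025 m).
It also fails if it takes over 54 s, if anything falls off the work surface, if the arm or the gripper's body presses on something with over 40 N, if the wrist force passes 120 N, or if a joint passes its speed limit or range.

## Working session

There is one attempt and no reset: what is moved stays moved. The work goes in short steps, Python scripts to look and compute and a tool call to move; the robot and the scene stay as the last step left them, time stands still between calls to the robot, and variables do not carry over. Pictures are saved under pics/ and viewed, and the job is handed in when it is done.

Besides the shell and the picture viewer there is one more tool, called after "Request:" as name(argument=value, ...), one argument or row to a line, values as JSON. move_arm: Moves the arm, as the interface text tells. Its arguments: {"type":"object","properties":{"rows":{"type":"array","items":{"type":"array","items":{"type":"array","items":{"type":"number"}}}},"grip":{"type":"number"},"newtons":{"type":"number"}},"required":["rows"]}

```bash
mkdir -p pics
cat > h.py <<'E'
import numpy as np, cv2
from bench import sensors, viewer, hand_in, r
def snap(n,f):
    s=viewer.snapshot(n); cv2.imwrite('pics/'+f+'.png',cv2.cvtColor(s['color'],cv2.COLOR_RGB2BGR))
    np.savez('pics/'+f+'.npz',K=s['camera_matrix'],R=s['R'],t=s['t']); return s
def load(f):
    d=np.load('pics/'+f+'.npz'); return d['K'],d['R'],np.ravel(d['t'])
def back(f,u,v,z):
    K,R,t=load(f); d=R.T@np.linalg.inv(K)@np.array([u,v,1.]); c=-R.T@t
    return c+d*(z-c[2])/d[2]
def proj(f,X):
    K,R,t=load(f); p=K@(R@np.array(X,float)+t); return p[:2]/p[2]
def crop(f,x0,y0,x1,y1,s,o):
    im=cv2.imread('pics/'+f+'.png')[y0:y1,x0:x1]; cv2.imwrite('pics/'+o+'.png',cv2.resize(im,None,fx=s,fy=s,interpolation=cv2.INTER_CUBIC))
E
python3 - <<'E'
from h import *
for n in ['scene','side','wrist']:
    snap(n,n+'0'); K,R,t=load(n+'0'); print(n,-R.T@t,R[2],K[0,0])
print(sensors.sense())
E
```

```text
scene [ 788.20243763 -391.75301723  818.91314805] [-0.32522885  0.4095595  -0.85234219] 398.27511934234656
side [  39.2802182   777.10941071 1116.05031883] [ 0.31872346 -0.56975967 -0.75748879] 483.8077390913375
wrist [600.16000953  78.5379159  372.25765735] [-2.85392834e-04 -3.08699282e-01 -9.51159646e-01] 333.42793619063684
{'time': 0.15, 'joint_pos': array([-4.89471078e+00,  7.50553150e+00,  8.53143656e+01, -5.19269949e-04,
        8.72597395e+01, -4.89249305e+00]), 'qd': array([-0.05565309, -0.12360485, -0.23213398, -0.03465634, -0.06154253,
       -0.0860233 ]), 'joint_efforts': array([ 1.01583330e-03, -5.70061326e+01, -5.01160097e+01, -1.39109225e-04,
        9.69119486e-03, -7.10949371e-05]), 'tool_pos': array([5.99605697e+02, 3.55760903e-02, 2.38487170e+02]), 'tcp_rot': array([-1.79920609e+02, -6.27516669e-03,  8.99978031e+01]), 'ft_force': array([-0.00392614,  1.11273262,  0.8156148 ]), 'wrist_torque': array([ 0.02804417,  0.00855461, -0.02539706]), 'finger_gap': 85.3082029121397}
```

```bash
ls pics
```

```text
scene0.npz
scene0.png
side0.npz
side0.png
wrist0.npz
wrist0.png
```

View pics/scene0.png

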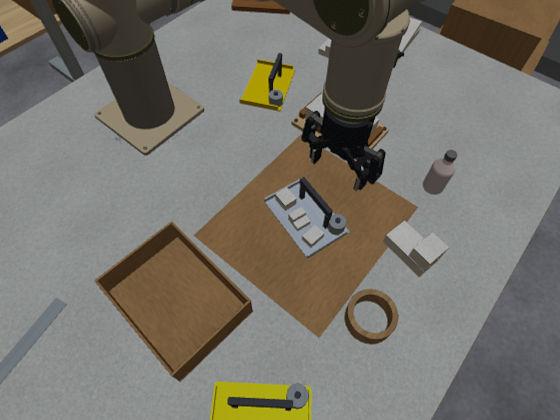

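View pics/side0.png

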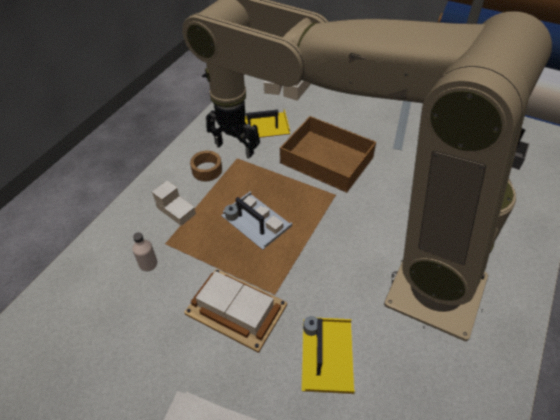

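View pics/wrist0.png

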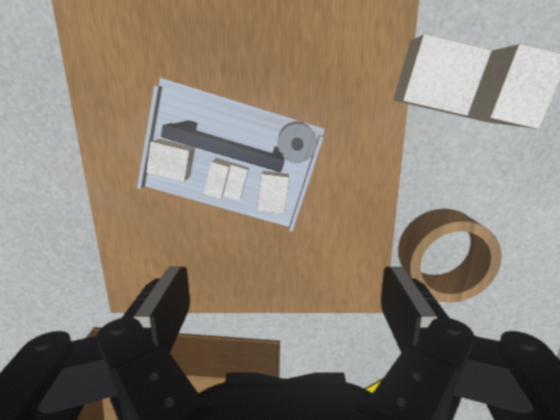

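Run:
```python
from h import *
crop('wrist0',120,60,340,245,3.6,'w0c')
crop('scene0',250,165,360,265,7,'s0c')
crop('side0',170,260,300,350,6,'d0j')
crop('side0',210,180,300,250,8,'d0p')
```

```text
(no output)
```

View pics/w0c.png

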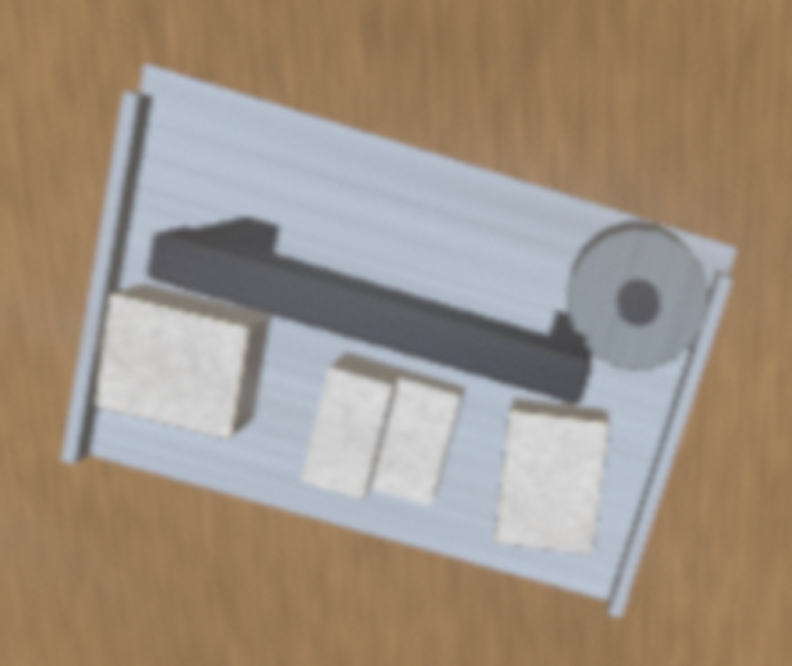

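View pics/d0j.png

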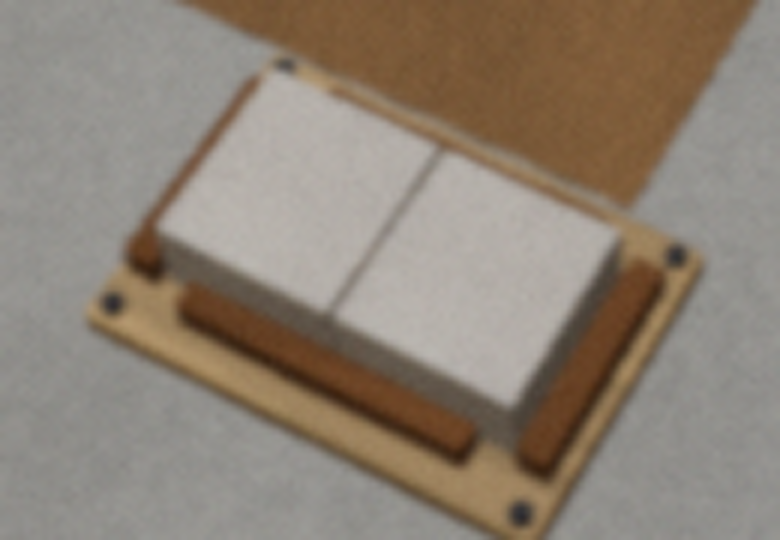

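View pics/s0c.png

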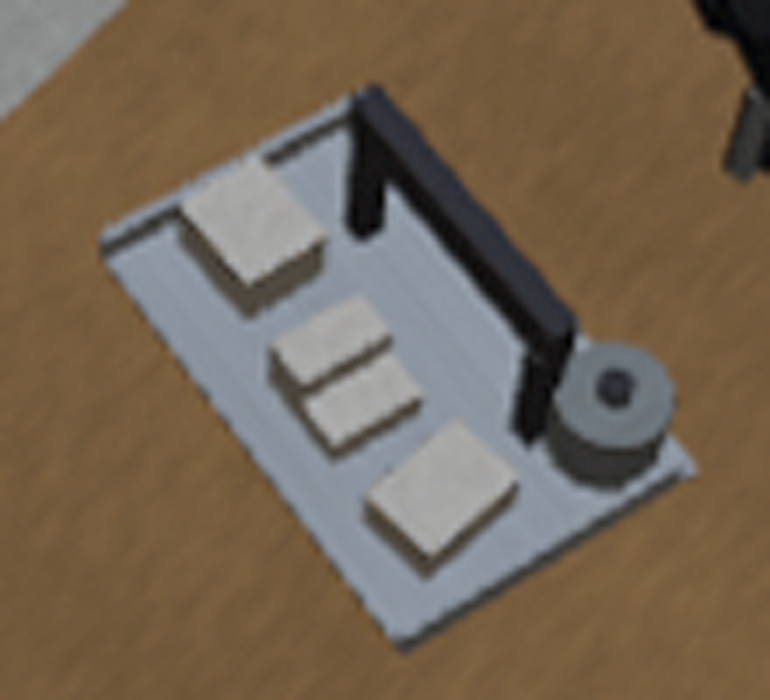

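```bash
cat >> h.py <<'E'
from scipy.optimize import least_squares
def fit(obs,x0,zfix=0):
    # obs: (file,u,v,[x,y,z]) -> x,y,yaw planar
    def res(p):
        c,s=np.cos(p[2]),np.sin(p[2]); o=[]
        for f,u,v,P in obs:
            X=[p[0]+c*P[0]-s*P[1],p[1]+s*P[0]+c*P[1],P[2]+zfix]; o+=list(proj(f,X)-[u,v])
        return np.array(o)
    q=least_squares(res,x0,loss='soft_l1'); return q.x,res(q.x).reshape(-1,2)
E
python3 - <<'E'
from h import *
W=lambda x,y,P:('wrist0',x/3.6+120-.36,y/3.6+60-.36,P)
S=lambda x,y,P:('scene0',x/7+250-.43,y/7+165-.43,P)
J=lambda x,y,P:('side0',x/6+170-.42,y/6+260-.42,P)
ow=[W(638,302,[64,40,40]),W(155,232,[-55,6+22,80]),W(150,276,[-55,16,80]),W(578,402,[55,16,80]),W(590,352,[55,28,80]),
 W(147,64,[-90,60,4]),W(735,247,[90,60,4]),W(68,462,[-90,-60,16]),W(617,615,[90,-60,16])]
os=[S(617,388,[64,40,40]),S(102,240,[-90,-60,16]),S(402,645,[90,-60,10]),S(690,468,[90,60,4])]
c=back('wrist0',220,150,0); print(c)
for o in (ow,os,ow+os):
  for th in (0,1.57,3.14,-1.57):
    p,rr=fit(o,[c[0],c[1],th]); 
    if abs(rr).max()<8: print(p[:2],np.degrees(p[2]));print(rr.round(1).tolist())
    else: print(th, abs(rr).max())
oj=[J(285,75,[0,0,60]) ]
for (x,y) in [(265,70),(160,230),(510,410),(620,232),(440,148),(330,312)]: print(back('side0',x/6+170-.42,y/6+260-.42,60))
for (x,y) in [(88,318),(535,540),(703,258)]: print('base',back('side0',x/6+170-.42,y/6+260-.42,15))
# bin rim corners z=70
for (u,v) in [(174,224),(251,303),(179,378),(97,281)]: print('bin',back('scene0',u,v,70))
E
```

```text
[527.56773756  21.68582012   0.        ]
[539.4439403   14.35267144] -16.46656266373078
[[0.4, -0.3], [-1.1, -1.0], [-2.2, 0.5], [1.1, 0.9], [1.5, 2.0], [-1.1, -0.3], [0.8, -0.5], [-1.8, -0.2], [1.5, 0.3]]
[539.44394001  14.35267137] -6136.466563709075
[[0.4, -0.3], [-1.1, -1.0], [-2.2, 0.5], [1.1, 0.9], [1.5, 2.0], [-1.1, -0.3], [0.8, -0.5], [-1.8, -0.2], [1.5, 0.3]]
[539.44394023  14.35267136] -1096.4665629026672
[[0.4, -0.3], [-1.1, -1.0], [-2.2, 0.5], [1.1, 0.9], [1.5, 2.0], [-1.1, -0.3], [0.8, -0.5], [-1.8, -0.2], [1.5, 0.3]]
[539.44394031  14.35267134] -16.466562545539908
[[0.4, -0.3], [-1.1, -1.0], [-2.2, 0.5], [1.1, 0.9], [1.5, 2.0], [-1.1, -0.3], [0.8, -0.5], [-1.8, -0.2], [1.5, 0.3]]
[538.9738024  12.6936202] -16.630568785232544
[[-0.3, -0.0], [-0.8, -0.7], [0.2, 0.3], [1.0, 0.2]]
[538.97380445  12.69362877] -39616.630576540985
[[-0.3, -0.0], [-0.8, -0.7], [0.2, 0.3], [1.0, 0.2]]
[538.97380244  12.69362084] 3223.36943085913
[[-0.3, -0.0], [-0.8, -0.7], [0.2, 0.3], [1.0, 0.2]]
[538.973801    12.69361552] 39583.36943619681
[[-0.3, -0.0], [-0.8, -0.7], [0.2, 0.3], [1.0, 0.2]]

[... 748 characters left out ...]
 1.2], [1.5, 2.3], [-1.1, -0.3], [0.7, -0.2], [-1.9, -0.2], [1.3, 0.4], [0.2, -0.4], [-0.3, -1.0], [0.8, -0.1], [1.5, -0.2]]
[524.22944597 253.51513318  60.        ]
[519.95954071 339.72465691  60.        ]
[351.13939985 342.49814076  60.        ]
[350.63366548 252.20005679  60.        ]
[437.18724931 252.0694685   60.        ]
[437.27666224 339.03122977  60.        ]
base [543.49519883 370.30629116  15.        ]
base [327.51143825 368.20138841  15.        ]
base [326.45860179 224.46705042  15.        ]
bin [ 355.90690452 -216.07212179   70.        ]
bin [ 597.15596257 -239.29382389   70.        ]
bin [ 589.70727828 -418.25628563   70.        ]
bin [ 335.29545875 -399.6658158    70.        ]
```

Request:
move_arm(
  rows=[
    [[0.003, -0.003, 0.01, 0, 0, -8], [0.006, -0.006, 0.02, 0, 0, -16], [0.009, -0.009, 0.03, 0, 0, -24], [0.012, -0.012, 0.04, 0, 0, -32], [0.015, -0.015, 0.05, 0, 0, -40], [0.018, -0.018, 0.06, 0, 0, -48], [0.021, -0.021, 0.07, 0, 0, -56], [0.024, -0.024, 0.08, 0, 0, -64], [0.027, -0.0265, 0.09, 0, 0, -70], [0.027, -0.0265, 0.09, 0, 0, -73.5], [0.027, -0.0265, 0.09, 0, 0, -73.5]],
  ],
  grip=1,
  newtons=90,
)

```text
time: 1.25
tool_pos: [572.9, 27.1, 148.5]
tcp_rot: [-180.0, -0.1, 163.6]
ft_force: [0.5, 1.2, -0.1]
finger_gap: 85.3
```

Run:
```python
from h import *
for n in ['wrist','side','scene']: snap(n,n+'1')
s=sensors.sense(); print(s['time'],s['tool_pos'],s['tcp_rot'],s['joint_pos'])
# overlay predicted bar
p=[539.35,14.2,np.radians(-16.5)]
for f in ['wrist1','side1','scene1']:
    im=cv2.imread('pics/'+f+'.png')
    c,s_=np.cos(p[2]),np.sin(p[2])
    for P in [(-55,16,80),(-55,28,80),(55,16,80),(55,28,80),(29,22,80),(64,40,40),(90,60,4),(-90,60,4),(-90,-60,4),(90,-60,4)]:
        q=proj(f,[p[0]+c*P[0]-s_*P[1],p[1]+s_*P[0]+c*P[1],P[2]]); cv2.circle(im,(int(round(q[0])),int(round(q[1]))),1,(0,0,255),-1)
    cv2.imwrite('pics/'+f+'o.png',im)
crop('side1o',205,175,305,250,8,'d1c'); crop('scene1o',250,165,360,265,6,'s1c')
```

```text
1.4 [573.66085999  26.93830228 149.47347054] [-1.79999355e+02  1.70544767e-02  1.63391100e+02] [-2.42333635e+00  6.90743559e+00  9.54110820e+01 -4.91855370e-03
  7.76651061e+01 -7.58133862e+01]
```

View pics/wrist1o.png

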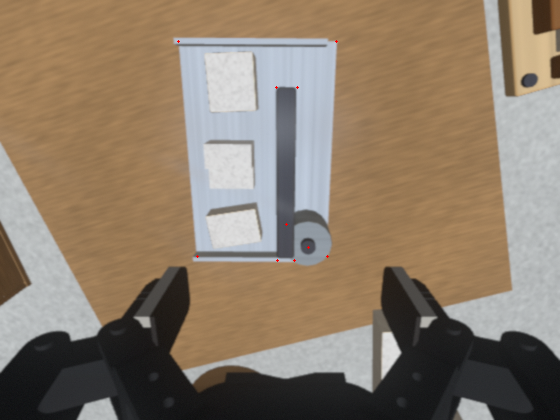

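View pics/d1c.png

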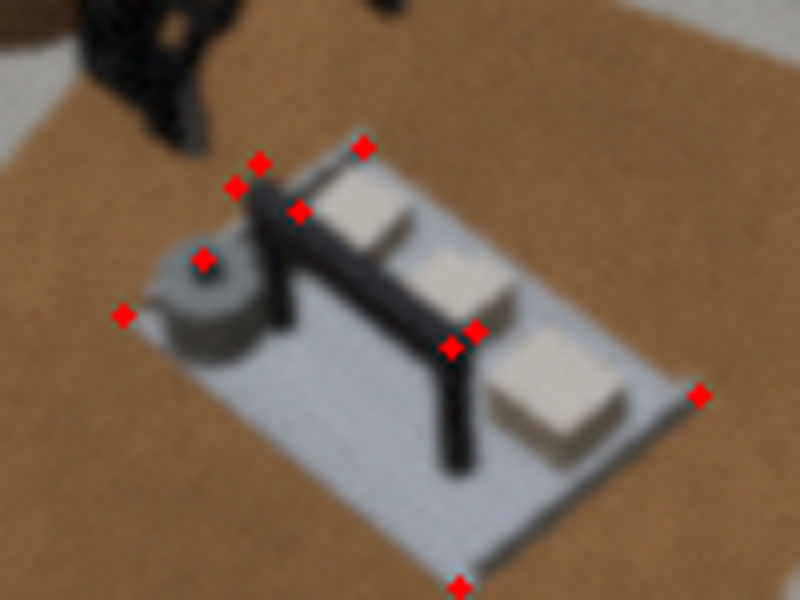

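View pics/s1c.png

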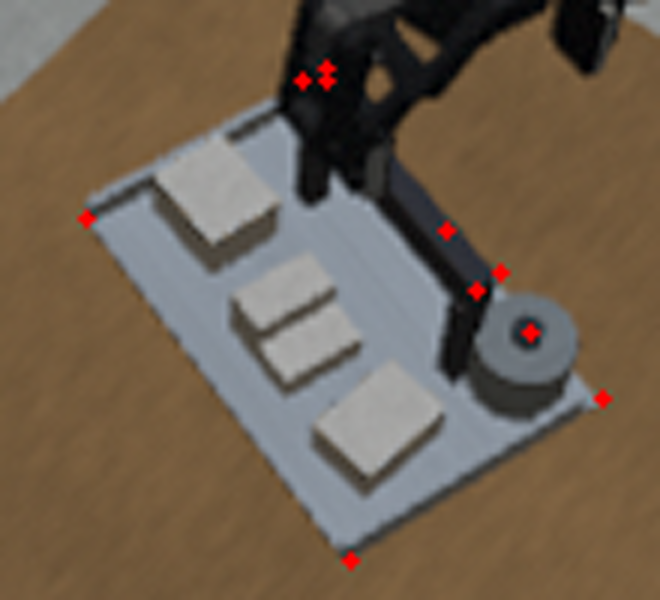

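Request:
move_arm(
  rows=[
    [[0, 0, 0.015, 0, 0, 0], [0, 0, 0.035, 0, 0, 0], [0, 0, 0.055, 0, 0, 0], [0, 0, 0.07, 0, 0, 0], [0, 0, 0.082, 0, 0, 0], [0, 0, 0.09, 0, 0, 0], [0, 0, 0.09, 0, 0, 0], [0, 0, 0.09, 0, 0, 0]],
  ],
)

```text
time: 2.2
tool_pos: [573.9, 27.0, 59.7]
tcp_rot: [180.0, 0.0, 163.5]
ft_force: [0.6, -0.0, 0.1]
finger_gap: 85.2
```

Run:
```python
from h import *
for n in ['wrist','side','scene']: snap(n,n+'2')
crop('side2',185,145,305,245,6,'d2c'); crop('scene2',250,125,370,265,4,'s2c')
```

```text
(no output)
```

View pics/wrist2.png

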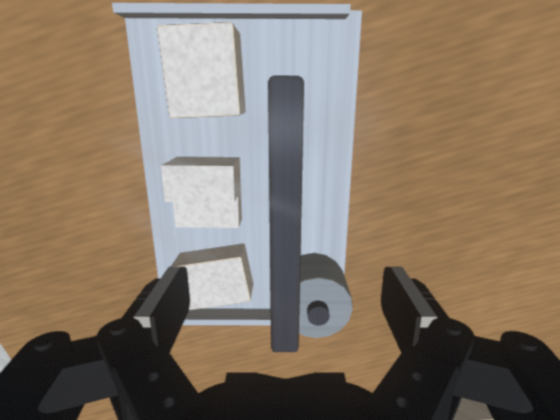

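View pics/d2c.png

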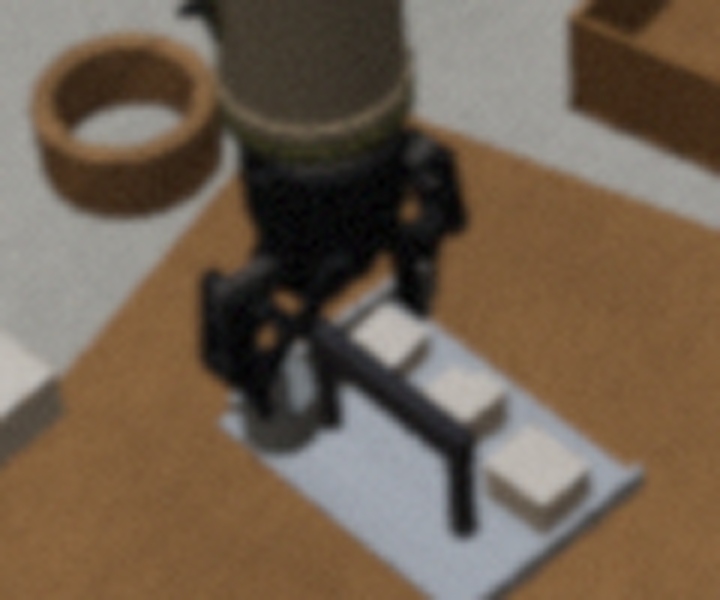

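View pics/s2c.png

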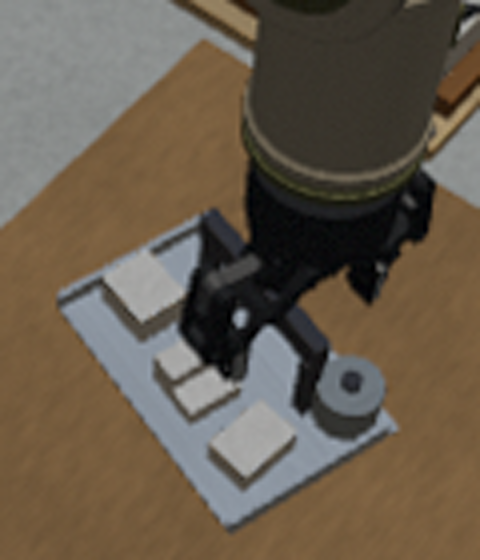

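Run:
```python
from h import *
s=sensors.sense(); print(s['tool_pos'],s['tcp_rot'])
a=back('wrist2',285,350,80);b=back('wrist2',286,76,80);print(a,b,np.linalg.norm(a-b))
u=(a-b)/np.linalg.norm(a-b); t=s['tool_pos'].copy(); print('dist from boss end',np.dot(a-t,u)); print('angle',np.degrees(np.arctan2(u[1],u[0])), 'lateral',np.cross(u[:2],(t-b)[:2]))
```

```text
[574.35072269  26.99043682  60.39461501] [1.79973661e+02 1.02815997e-01 1.63499202e+02]
[595.27343971  20.36598423  80.        ] [492.81747042  50.96252471  80.        ] 106.92695605440095
dist from boss end 21.943415119147424
angle -16.62726186901075 lateral 0.36054475774926686<stdin>:4: DeprecationWarning: Arrays of 2-dimensional vectors are deprecated. Use arrays of 3-dimensional vectors instead. (deprecated in NumPy 2.0)
```

Request:
move_arm(
  rows=[
    [[0.002, 0, 0.001, 0, 0, 0], [0.002, 0, 0.001, 0, 0, 0], [0.002, 0, 0.001, 0, 0, 0], [0.002, 0, 0.001, 0, 0, 0], [0.002, 0, 0.001, 0, 0, 0], [0.002, 0, 0.001, 0, 0, 0], [0.002, 0, 0.001, 0, 0, 0], [0.002, 0, 0.001, 0, 0, 0], [0.002, 0, 0.001, 0, 0, 0], [0.002, 0, 0.001, 0, 0, 0]],
  ],
  grip=0,
  newtons=90,
)

```text
time: 3.35
tool_pos: [571.7, 27.5, 58.6]
tcp_rot: [-180.0, 0.0, 163.5]
ft_force: [-1.2, -0.7, 5.3]
finger_gap: 10.5
```

Request:
move_arm(
  rows=[
    [[0, 0, -0.002, 0, 0, 0], [0, 0, -0.005, 0, 0, 0], [0, 0, -0.01, 0, 0, 0], [0, 0, -0.016, 0, 0, 0], [0, 0, -0.024, 0, 0, 0], [0, 0, -0.032, 0, 0, 0], [0, 0, -0.04, 0, 0, 0], [0, 0, -0.046, 0, 0, 0], [0, 0, -0.05, 0, 0, 0], [0, 0, -0.05, 0, 0, 0], [0, 0, -0.05, 0, 0, 0], [0, 0, -0.05, 0, 0, 0], [0, 0, -0.05, 0, 0, 0]],
  ],
)

```text
time: 4.65
tool_pos: [571.2, 27.6, 107.7]
tcp_rot: [-180.0, -0.1, 163.5]
ft_force: [-0.7, 0.0, -7.9]
finger_gap: 10.5
```

Run:
```python
from h import *
for n in ['wrist','side','scene']: snap(n,n+'3')
s=sensors.sense(); print(s)
crop('side3',185,125,305,245,5,'d3c'); crop('scene3',240,105,370,265,4,'s3c')
```

```text
{'time': 4.8, 'joint_pos': array([-2.36921626e+00,  8.96959514e+00,  9.77141774e+01,  6.27773793e-04,
        7.33435129e+01, -7.58706392e+01]), 'qd': array([-0.11242614, -0.04801345, -0.05512366,  0.02616525,  0.00056454,
        0.11194197]), 'joint_efforts': array([-4.30496784e-04, -5.90618598e+01, -5.04172075e+01, -1.54665078e-02,
        1.84245670e-02,  4.32940408e-05]), 'tool_pos': array([571.42550338,  27.60527448, 108.00433846]), 'tcp_rot': array([-1.79993922e+02, -2.66068414e-02,  1.63501241e+02]), 'ft_force': array([ 0.69374504, -0.03189517, -7.53285638]), 'wrist_torque': array([ 0.05189269, -0.00640945,  0.04361378]), 'finger_gap': 10.356816017059238}
```

View pics/wrist3.png

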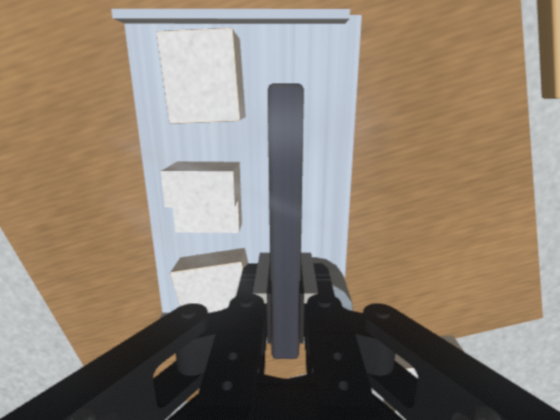

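View pics/d3c.png

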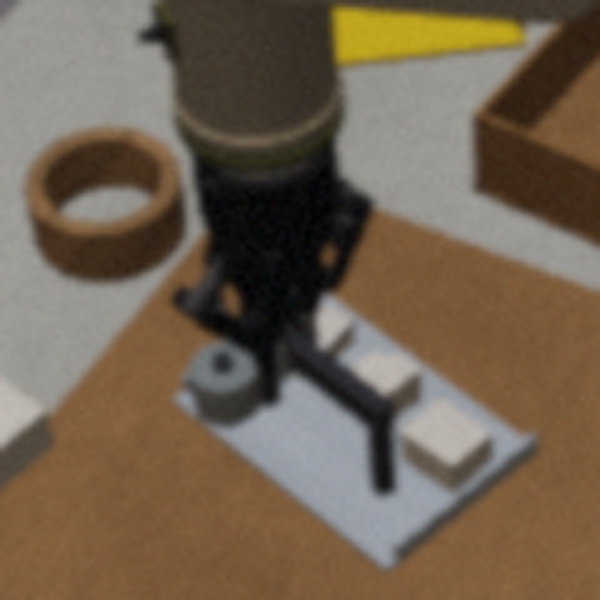

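View pics/s3c.png

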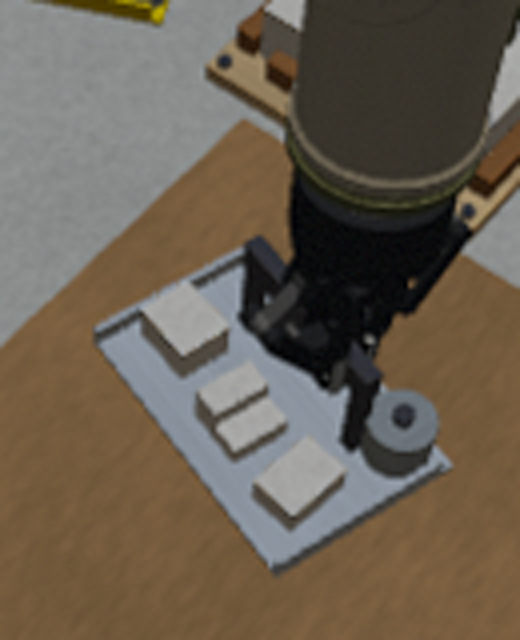

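```bash
cat > plan.py <<'E'
import numpy as np
from scipy.spatial.transform import Rotation as Ro
G=np.array([30,22,58.])  # tcp in plate frame
PT=Ro.from_euler('z',180,degrees=True)*Ro.from_euler('x',180,degrees=True) # tool rot in plate frame: tool x=-plate x
def tool(o,yaw,tilt):
    Rp=Ro.from_euler('z',yaw,degrees=True)*Ro.from_euler('x',tilt,degrees=True)
    return np.array(o)+Rp.apply(G), Rp*PT
def edge_tool(e,yaw,tilt): # e: world pos of front edge midpoint (plate 0,-60,0)
    Rp=Ro.from_euler('z',yaw,degrees=True)*Ro.from_euler('x',tilt,degrees=True)
    return tool(np.array(e)-Rp.apply([0,-60,0]),yaw,tilt)
def rel(a,b): # b relative to a in tool axes
    t=a[1].inv().apply(b[0]-a[0])/1000; w=(a[1].inv()*b[1]).as_rotvec(degrees=True)
    return t,w
E
python3 - <<'E'
from plan import *
cur=(np.array([571.59,27.59,108.29]),Ro.from_euler('xyz',[180,0,163.5],degrees=True))
print(cur[1].as_matrix().round(3)); print(tool([0,0,0],-16.5,0)[1].as_matrix().round(3))
b=np.array([469.5,-318.5]); y=-4.6
e=b+Ro.from_euler('z',y,degrees=True).apply([0,45,0])[:2]
A=edge_tool([*e,107],y,0); print(A[0],rel(cur,A))
for th in (0,10,20,30):
    T=edge_tool([*e,107],y,th); print(th,T[0],rel(A,T));
E
```

```text
[[-0.959  0.284  0.   ]
 [ 0.284  0.959  0.   ]
 [ 0.     0.    -1.   ]]
[[-0.959  0.284  0.   ]
 [ 0.284  0.959  0.   ]
 [ 0.     0.    -1.   ]]
[ 509.58862974 -194.31505017  165.        ] (array([-0.0035763 , -0.23037628, -0.05671   ]), array([ 5.52731214e-33,  1.45732969e-15, -1.19000000e+01]))
0 [ 509.58862974 -194.31505017  165.        ] (array([0., 0., 0.]), array([0., 0., 0.]))
10 [ 508.68098976 -205.59595414  178.35800024] (array([ 4.32675922e-17, -1.13173586e-02, -1.33580002e-02]), array([-1.00000000e+01,  1.19422318e-15,  7.45792917e-32]))
20 [ 507.60111005 -219.01759654  189.54782376] (array([ 2.29745406e-17, -2.47823734e-02, -2.45478238e-02]), array([-2.00000000e+01,  2.49746859e-15,  7.99189948e-16]))
30 [ 506.38180222 -234.17216756  198.22947342] (array([ 6.07383139e-17, -3.99859169e-02, -3.32294734e-02]), array([-3.00000000e+01,  3.82040039e-15,  2.34398490e-31]))
```

Request:
move_arm(
  rows=[
    [[0, -0.001, -0.003, 0, 0, 0], [0, -0.003, -0.008, 0, 0, 0], [0, -0.007, -0.016, 0, 0, -0.3], [0, -0.014, -0.026, 0, 0, -0.6], [0, -0.024, -0.036, 0, 0, -1.2], [-0.001, -0.037, -0.045, 0, 0, -1.9], [-0.001, -0.053, -0.052, 0, 0, -2.7], [-0.001, -0.07, -0.056, 0, 0, -3.6], [-0.002, -0.088, -0.057, 0, 0, -4.6], [-0.002, -0.107, -0.057, 0, 0, -5.6], [-0.002, -0.126, -0.057, 0, 0, -6.6], [-0.003, -0.145, -0.057, 0, 0, -7.5], [-0.003, -0.163, -0.057, 0, 0, -8.4], [-0.003, -0.179, -0.057, 0, 0, -9.3], [-0.003, -0.194, -0.057, 0, 0, -10.1], [-0.004, -0.207, -0.057, 0, 0, -10.8], [-0.004, -0.217, -0.057, 0, 0, -11.3], [-0.004, -0.224, -0.057, 0, 0, -11.7], [-0.004, -0.228, -0.057, 0, 0, -11.9], [-0.004, -0.23, -0.057, 0, 0, -11.9]],
  ],
)

```text
time: 6.8
tool_pos: [510.0, -194.3, 165.4]
tcp_rot: [180.0, 0.0, 175.4]
ft_force: [0.9, 0.3, -7.9]
finger_gap: 10.3
```

Request:
move_arm(
  rows=[
    [[0, 0, 0, 0, 0, 0], [0, 0, 0, 0, 0, 0]],
  ],
)

```text
time: 7.0
tool_pos: [510.2, -193.7, 165.2]
tcp_rot: [180.0, -0.0, 175.4]
ft_force: [-0.7, 0.4, -8.4]
finger_gap: 10.7
```

Run:
```python
from h import *
for n in ['wrist','side','scene']: snap(n,n+'4')
s=sensors.sense(); print(s['tool_pos'],s['tcp_rot'],s['joint_pos'],s['ft_force'],s['finger_gap'])
```

```text
[ 510.220339   -193.68517014  165.26296281] [ 1.79993498e+02 -1.16883539e-03  1.75430146e+02] [-2.61741994e+01  1.79083585e+00  9.90900603e+01  5.71738466e-03
  7.91225846e+01 -1.11605425e+02] [ 0.28463247 -0.15777202 -8.20087057] 10.579779174529946
```

View pics/wrist4.png

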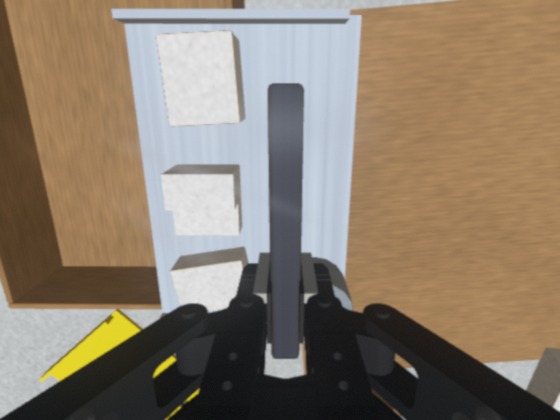

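View pics/scene4.png

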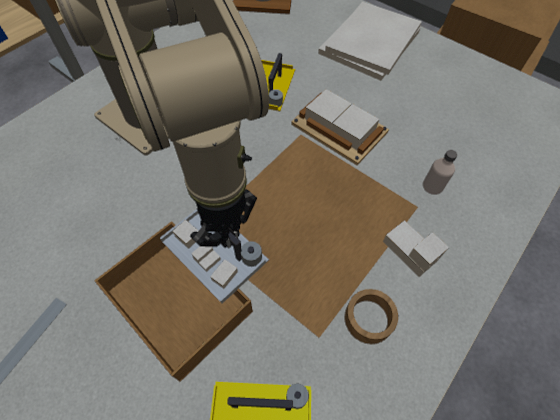

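View pics/side4.png

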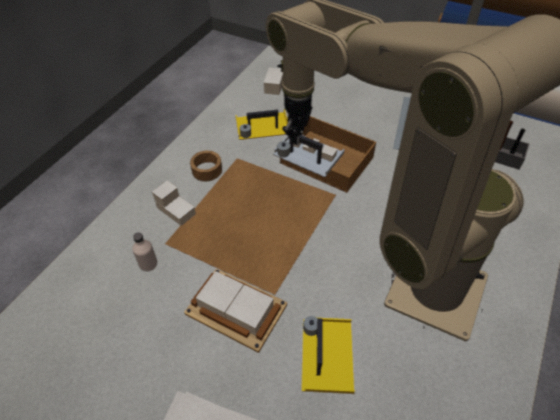

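Run:
```python
from h import *
for u,v in [(10,306),(155,308),(243,0)]: print(back('wrist4',u,v,70))
for u,v in [(113,14),(127,22)]: print(back('wrist4',u,v,120))
for u,v in [(371,152),(349,187),(281,154),(312,120)]: print('bin',back('side0',u,v,70))
for u,v in [(160,240),(224,298),(268,258)]: print('plate',back('scene4',u,v,115))
```

```text
[ 573.96820436 -420.54440353   70.        ]
[ 584.97112983 -304.91737282   70.        ]
[ 374.89025286 -208.83075113   70.        ]
[ 388.24036537 -266.70744003  120.        ]
[ 392.12162793 -260.82037261  120.        ]
bin [ 322.88101871 -344.74557991   70.        ]
bin [ 326.16215283 -173.70544774   70.        ]
bin [ 570.52216718 -207.39035102   70.        ]
bin [ 555.44703663 -402.3902608    70.        ]
plate [ 387.52238597 -268.5174017   115.        ]
plate [ 564.90000026 -272.80371979  115.        ]
plate [ 574.97892169 -162.08026193  115.        ]
```

Run:
```python
from h import *
crop('side0',270,110,385,195,6,'d0b'); crop('scene0',90,215,260,385,3.5,'s0b')
```

```text
(no output)
```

View pics/d0b.png

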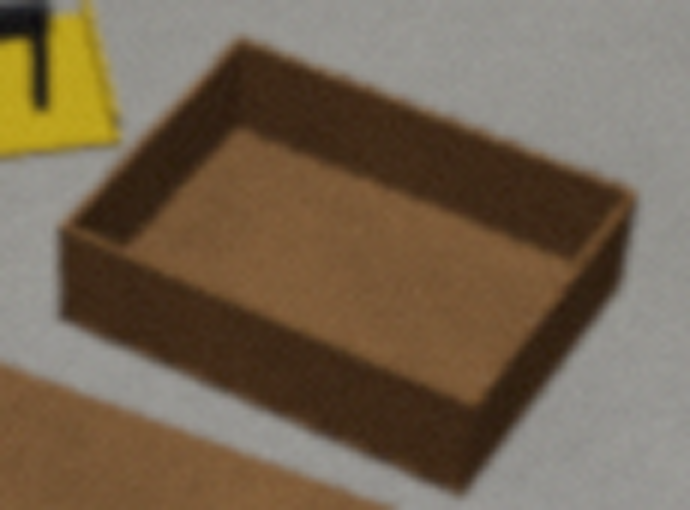

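View pics/s0b.png

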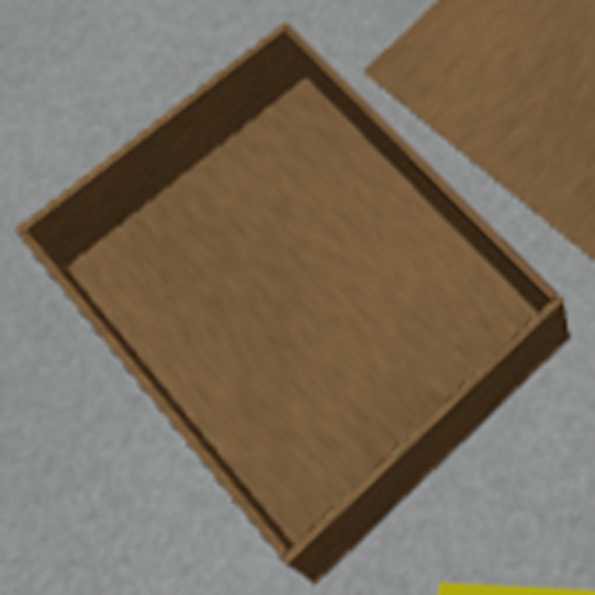

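Run:
```python
from h import *
D=lambda x,y,P:('side0',x/6+270-.42,y/6+110-.42,P)
S=lambda x,y,P:('scene0',x/3.5+90-.36,y/3.5+215-.36,P)
d=[D(65,228,[125,95,70]),D(240,38,[125,-95,70]),D(636,193,[-125,-95,70]),D(62,320,[125,95,0]),D(462,493,[-125,95,0])]
s=[S(287,25,[-125,95,70]),S(560,298,[125,95,70]),S(288,560,[125,-95,70]),S(20,230,[-125,-95,70]),S(316,580,[125,-95,0]),S(567,337,[125,95,0])]
for o in (d,s,d+s):
  p,r_=fit(o,[465,-318,-.07]); print(p[:2],np.degrees(p[2]));print(r_.round(1).tolist())
```

```text
[ 457.43795476 -316.37249689] -4.923409729225836
[[-1.2, -0.3], [-0.0, -0.7], [1.1, -0.5], [-0.4, 0.2], [0.4, 1.2]]
[ 460.29419166 -318.23300387] -4.9246830382305795
[[-0.3, -1.9], [1.5, -0.1], [-0.3, 0.8], [-1.8, -0.8], [-0.0, 0.9], [1.3, -0.4]]
[ 459.64284405 -318.14034859] -4.896303273336324
[[-1.5, -0.8], [-0.4, -1.2], [0.7, -1.0], [-0.8, -0.4], [0.0, 0.6], [-0.5, -2.1], [1.3, -0.4], [-0.5, 0.5], [-2.0, -1.0], [-0.2, 0.6], [1.1, -0.7]]
```

Request:
move_arm(
  rows=[
    [[0.003, 0, 0, 0, 0, 0], [0.008, 0, 0, 0, 0, 0], [0.012, 0, 0, 0, 0, 0], [0.014, 0, 0, 0, 0, 0], [0.014, -0.002, -0.003, -2, 0, 0], [0.014, -0.0054, -0.007, -5, 0, 0], [0.014, -0.0088, -0.0107, -8, 0, 0], [0.014, -0.0113, -0.0134, -10, 0, 0], [0.014, -0.0139, -0.0158, -12, 0, 0], [0.014, -0.0178, -0.0193, -15, 0, 0], [0.014, -0.0205, -0.0215, -17, 0, 0], [0.014, -0.0248, -0.0245, -20, 0, 0], [0.014, -0.0278, -0.0264, -22, 0, 0], [0.014, -0.0322, -0.0292, -25, 0, 0], [0.014, -0.0353, -0.0308, -27, 0, 0], [0.014, -0.04, -0.0332, -30, 0, 0], [0.014, -0.04, -0.0332, -30, 0, 0], [0.014, -0.04, -0.0332, -30, 0, 0], [0.014, -0.04, -0.0332, -30, 0, 0], [0.014, -0.04, -0.0332, -30, 0, 0]],
  ],
)

```text
time: 9.15
tool_pos: [493.2, -232.3, 198.7]
tcp_rot: [150.1, 0.0, 175.4]
ft_force: [0.0, 0.3, -6.5]
finger_gap: 10.2
```

Run:
```python
from h import *
for n in ['wrist','side','scene']: snap(n,n+'5')
s=sensors.sense(); print(s['tool_pos'],s['tcp_rot'],s['joint_pos'],s['ft_force'],s['finger_gap'])
crop('scene5',90,180,290,380,3,'s5c');crop('side5',250,90,400,190,5,'d5c')
```

```text
[ 493.08309176 -232.45386872  198.73982146] [1.50035603e+02 1.86333517e-02 1.75439362e+02] [ -45.23752852   15.23074461   85.80431791   22.55181595   98.82931364
 -131.1283262 ] [-0.25914265  0.27730236 -7.4288096 ] 10.469324264357969
```

View pics/wrist5.png

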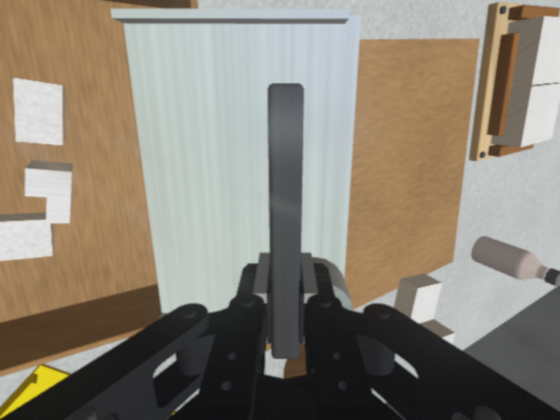

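View pics/s5c.png

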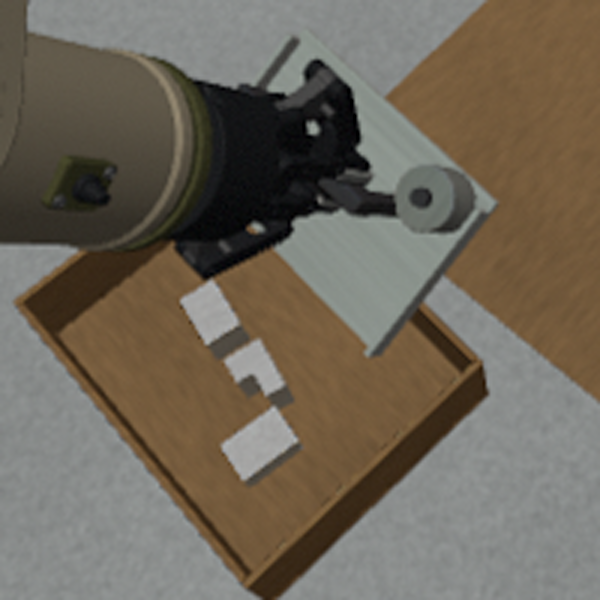

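View pics/d5c.png

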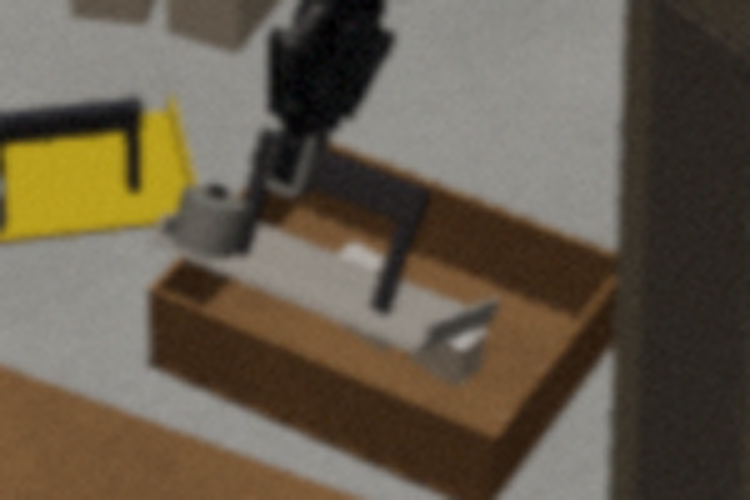

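Run:
```python
from plan import *
from h import back
def ap(c,t,w): return (c[0]+c[1].apply(np.array(t)*1000), c[1]*Ro.from_rotvec(w,degrees=True))
c=(np.array([571.59,27.59,108.29]),Ro.from_euler('xyz',[180,0,163.5],degrees=True))
c=ap(c,[-.004,-.23,-.057],[0,0,-11.9]); L=ap(c,[.014,0,0],[0,0,0]); T=ap(c,[.014,-.04,-.0332],[-30,0,0])
print(L[0],T[0],T[1].as_euler('xyz',degrees=True))
for a in (20,10,0):
    B=edge_tool([0,0,0],-4.6,a); A=edge_tool([0,0,0],-4.6,30); print(a,[x.round(4) for x in rel(A,B)])
J=tool([436,296.5,107],-0.0,0); print(J[0],[x.round(4) for x in rel(L,J)])
print('glue',back('scene0',437,190,0),'step',back('scene0',420,240,40))
```

```text
[ 496.14684536 -192.95181546  165.29      ] [ 492.93888839 -232.8229706   198.49      ] [150.    0.  175.4]
20 [array([-0.    ,  0.0088,  0.0151]), array([10., -0.,  0.])]
10 [array([-0.    ,  0.0149,  0.0315]), array([20., -0., -0.])]
0 [array([-0.    ,  0.018 ,  0.0488]), array([30., -0., -0.])]
[466.  318.5 165. ] [array([7.110e-02, 5.074e-01, 3.000e-04]), array([-0. ,  0. , -4.6])]
glue [743.26193196 283.29174852   0.        ] step [779.77366501 107.67191228  40.        ]
```

Request:
move_arm(
  rows=[
    [[0, 0.0018, 0.003, 2, 0, 0], [0, 0.0045, 0.0074, 5, 0, 0], [0, 0.0072, 0.012, 8, 0, 0], [0, 0.0096, 0.0167, 11, 0, 0], [0, 0.0116, 0.0215, 14, 0, 0], [0, 0.0134, 0.0265, 17, 0, 0], [0, 0.0149, 0.0315, 20, 0, 0], [0, 0.0161, 0.0366, 23, 0, 0], [0, 0.017, 0.0418, 26, 0, 0], [0, 0.0176, 0.0453, 28, 0, 0], [0, 0.0179, 0.0475, 29.3, 0, 0], [0, 0.018, 0.0488, 30, 0, 0], [0, 0.018, 0.0488, 30, 0, 0], [0, 0.018, 0.0488, 30, 0, 0]],
  ],
)

```text
time: 10.7
tool_pos: [496.1, -193.0, 165.3]
tcp_rot: [180.0, 0.0, 175.4]
ft_force: [0.0, 0.1, -6.8]
finger_gap: 10.7
```

Request:
move_arm(
  rows=[
    [[0, 0.002, 0, 0, 0, 0], [0.001, 0.008, 0, 0, 0, -0.1], [0.003, 0.018, 0, 0, 0, -0.2], [0.005, 0.033, 0, 0, 0, -0.3], [0.008, 0.055, 0, 0, 0, -0.5], [0.012, 0.083, 0, 0, 0, -0.8], [0.016, 0.115, 0, 0, 0, -1], [0.021, 0.15, 0, 0, 0, -1.4], [0.026, 0.187, 0, 0, 0, -1.7], [0.032, 0.225, 0, 0, 0, -2], [0.037, 0.264, 0, 0, 0, -2.4], [0.042, 0.302, 0, 0, 0, -2.7], [0.047, 0.339, 0, 0, 0, -3.1], [0.053, 0.375, 0, 0, 0, -3.4], [0.057, 0.408, 0, 0, 0, -3.7], [0.061, 0.438, 0, 0, 0, -4], [0.065, 0.464, 0, 0, 0, -4.2], [0.068, 0.485, 0, 0, 0, -4.4], [0.07, 0.499, 0, 0, 0, -4.5], [0.071, 0.507, 0, 0, 0, -4.6]],
  ],
)

```text
time: 12.7
tool_pos: [465.1, 319.6, 165.2]
tcp_rot: [180.0, -0.0, -179.9]
ft_force: [-0.3, -0.2, -6.7]
finger_gap: 10.5
```

Request:
move_arm(
  rows=[
    [[0, 0, 0, 0, 0, 0], [0, 0, 0, 0, 0, 0], [0, 0, 0, 0, 0, 0], [0, 0, 0, 0, 0, 0]],
  ],
)

```text
time: 13.1
tool_pos: [466.3, 317.3, 165.2]
tcp_rot: [-180.0, -0.0, 179.9]
ft_force: [0.5, -0.6, -6.8]
finger_gap: 10.7
```

Run:
```python
from h import *
for n in ['wrist','side','scene']: snap(n,n+'6')
s=sensors.sense(); print(s['time'],s['tool_pos'],s['tcp_rot'],s['ft_force'],s['wrist_torque'],s['finger_gap'])
crop('side6',150,200,330,360,4.4,'d6c');crop('scene6',90,210,260,385,3.4,'s6b');crop('scene6',250,40,420,180,4.5,'s6c')
```

```text
13.25 [466.23313471 317.63291269 165.2883277 ] [-1.79998819e+02  4.97215776e-03  1.79956658e+02] [-0.42600914  0.23231891 -5.61362905] [ 0.00955844 -0.01428005  0.04462574] 10.616133655436805
```

View pics/wrist6.png

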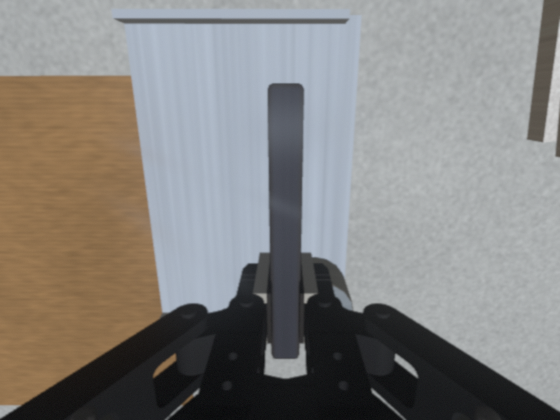

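View pics/d6c.png

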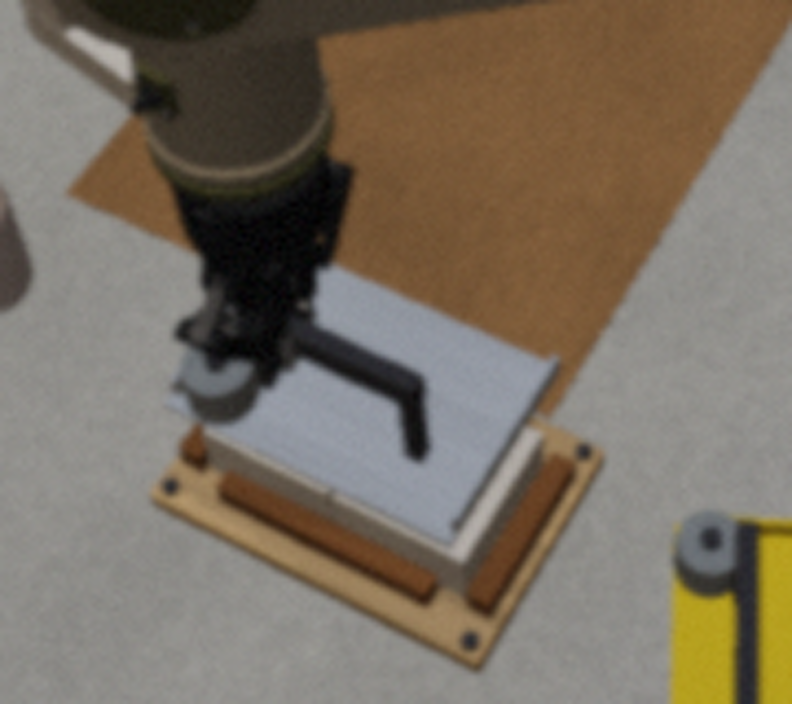

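View pics/s6c.png

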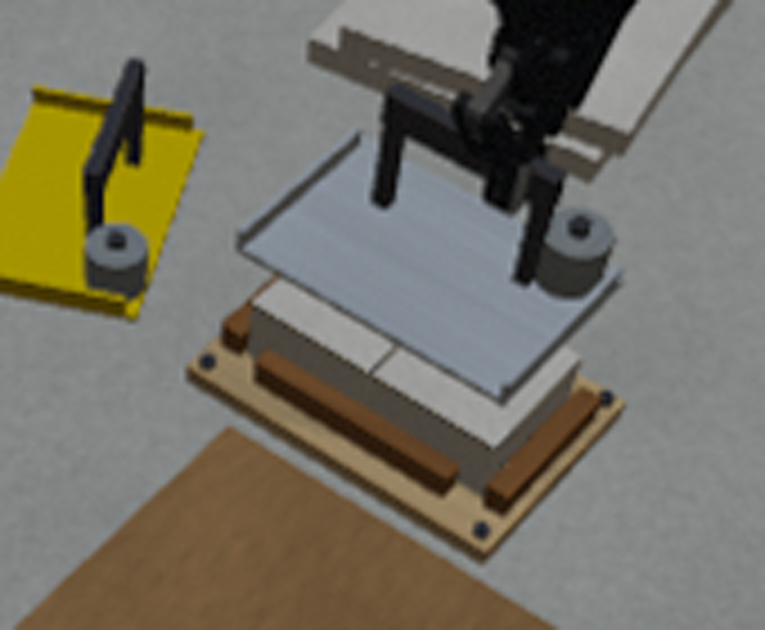

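View pics/scene6.png

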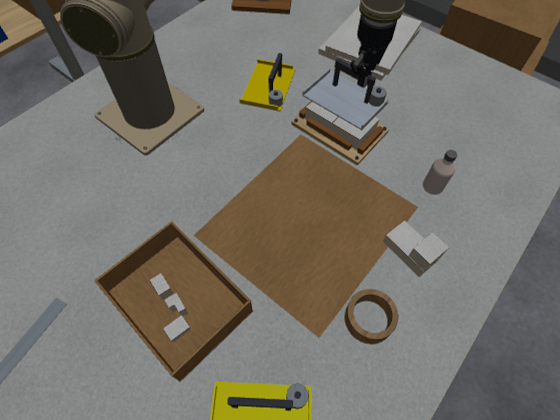

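Offcuts at about (160,285), (176,302), (177,328) lie in the box; the plate hangs over the jig. I'll check its centring against the jig numerically in both views.

Run:
```python
from h import *
S=lambda x,y,P:('scene6',x/4.5+250-.39,y/4.5+40-.39,P)
D=lambda x,y,P:('side6',x/4.4+150-.39,y/4.4+200-.39,P)
s=[S(238,248,[-90,-60,4]),S(505,398,[90,-60,0]),S(578,225,[64,40,40]),S(360,133,[-90,60,16])]
d=[D(556,360,[-90,-60,16]),D(455,542,[-90,60,0]),D(168,403,[90,60,0])]
js=[S(187,372,[-110,-75,15]),S(484,562,[110,-75,0]),S(625,405,[110,75,15])]
jd=[D(152,497,[110,75,15]),D(478,670,[-110,75,0]),D(604,455,[-110,-75,15])]
for nm,a,z,x0 in (('plate',[*s,*d],107,[436,296,0]),('plate s',s,107,[436,296,0]),('plate d',d,107,[436,296,0]),('jig',js+jd,0,[436,296,0]),('jig s',js,0,[436,296,0]),('jig d',jd,0,[436,296,0])):
    p,q=fit(a,x0,z); print(nm,p[:2].round(1),np.degrees(p[2]).round(2),abs(q).max().round(1))
```

```text
plate [438. 294.] 0.6 3.2
plate s [438.4 293.4] 0.99 3.0
plate d [437.  294.4] -0.22 1.6
jig [437.8 294.5] -0.02 2.1
jig s [439.9 290.7] 0.34 2.0
jig d [436.2 296.4] -0.45 1.9
```

Run:
```python
from h import *
s=sensors.sense(); print(s['time'],s['tool_pos'],s['qd'].round(2))
hand_in()
```

```text
13.25 [466.23313471 317.63291269 165.2883277 ] [ 0.17  0.03 -0.08  0.05  0.02  0.05]
the job is handed in; nothing more can be done
```

I gripped the plate by its bar, lifted it level with all three offcuts on it and carried it over the scrap box. There I tipped it 30° so the offcuts slid off into the box, levelled it again, and held it over the jig. I handed the job in at 13.25 s while still holding it; no verdict is reported.

Last checks, just before handing in:
- **Offcuts:** all three lie on the floor of the box in the scene view.
- **Centring:** the plate measured (438, 294) mm and the jig (438, 294.5) mm. The two camera views differ by a few mm, but either way the offset is about 5 mm or less.
- **Parallel:** within about 1°.
- **Height:** the underside is about 107 mm up, some 47 mm above the foam. This comes from the tool height, not a direct measurement.
- **Level and still:** the tool's tilt reads under 0.1°, and the joint speeds are near zero.
- **Grip:** the bar sits at the same place in the wrist picture as just after the lift, so it has not slipped.
- **Bystanders:** the tape, glue bottle and foam step block look unmoved in the pictures.

Two readings disagreed with the given sizes. The bar measured 107 mm long instead of 110, so the grip may be a few mm off the balance point, against a tolerance of 20 mm. The finger opening read about 10.5 mm on the 12 mm bar, but it stayed steady throughout.

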